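# Clear the drip tray, then draw the grill brush and hold it over the tray

## Task

The drip tray has to be free to catch the crumbs: first take the folded steel burner cover out of the tray and hang it astride the horizontal bar of the rail, squarely along the bar, between the posts, and let it go. Then draw the grill brush out of its leaning holder, turn it level with the bristles facing straight down, and finish while still holding it like that, still, with its head over the middle of the tray and raised at least 12 cm above the surface. Leave the tray and holder where they are and do not disturb the other things.

Things in the scene. Friction and masses are not known exactly. Their poses are not given: they have to be found in the camera images.
- cover_mid (a point): burner cover: folded stainless sheet, an upside-down channel with peaked roof, open below and at both ends; 120 mm long (its y), 44 wide (x), 66 high (z up), walls 3 mm. Upright side walls to the eaves at 50 mm, ridge at 66. Stands in the tray. This point: centred in x and y, 35 mm above its lower edges; pinch here across x. Once hung, this point is about 19 mm below the bar's axis
- cover: the same burner cover, 200 g; origin at the middle of its underside (35 mm below cover_mid), same axes
- rail_mid (a point): middle of the horizontal bar of the rail stand (on the bar's axis, 140 mm above the surface): a steel bar 12 mm thick and 240 mm long along this point's y axis, on an upright post at each end; the stand is fixed. It may stand on the left or on the right of the tray
- rail: the rail stand itself, fixed, origin on the surface under rail_mid, same axes (y along the bar, z up)
- tray: polished aluminium drip tray, 180 x 200 mm (x, y), walls 4 mm thick and 22 mm high, floor 4 mm thick, 500 g, loose on the surface; origin at the middle of its underside
- holder: fixed black steel brush holder: a leaning rectangular sleeve on a foot plate 150 x 100 mm, left or right of the tray. The sleeve rises 48 degrees (0.84 rad) above level towards the holder's +x; inside 90 mm deep, 62 wide, 40 thick, walls 4 mm, open at the upper end. Origin under the middle of the foot plate
- brush_grip (a point): brush: point at the centre of the black rubber handle's section, 40 mm from the handle's head end; pinch here across y. x runs along the brush to the handle's free end (95 mm on), z away from the bristles. Handle 26 mm wide (y), 22 thick (z). At the start this point is 40 mm out of the sleeve's mouth, 128 mm above the surface
- brush_head (a point): centre of the brush's head (wooden block with wire bristles facing -z, 75 mm long in x, 55 wide in y, 36 thick in z); 92.5 mm from brush_grip on -x and 7 mm on -z; same axes
- brush: the same grill brush, 225 mm long, 180 g, origin at brush_grip, same axes; balance point about 35 mm from it towards the head. Starts head down in the holder, x along the sleeve, bristles on the under side; comes free when drawn 90 mm along its own x axis
- tongs: bystander: steel tongs, 230 mm long, lying beyond the tray; origin at the pivot end's underside, arms along its x
- jar: bystander: chunky glass jar with steel twist cap, 76 mm across, 110 mm high, origin under it
- lighter: bystander: small plastic lighter, 90 x 24 x 15 mm, lying; origin under it
- shaker: bystander: salt shaker, 40 mm across, 75 mm high, beside the tray, origin under it
- sauce: bystander: sauce bottle, 60 mm across, 150 mm high, origin under it
- bowl: bystander: white bowl, 100 mm across, 45 mm high, origin under it
There are look-alikes about, which are no part of the job. What is shaped like the holder but orange is not meant.

How it is judged:
By the outcome, as a careful person would: the job done as asked, in the order asked, and still so for the second after the job is handed in, while the arm keeps its last pose, push and grip.
It also fails if it takes over 56 s, if anything falls off the work surface, if the arm or the gripper's body presses on something with over 40 N, if the wrist force passes 120 N, or if a joint passes its speed limit or range.

## Robot

A 6-joint arm with a two-finger parallel gripper is mounted at the origin on the work surface. World frame = base frame: x ahead of the robot, y to its left, z up, the work surface at z = 0. Lengths are in m, angles in degrees, forces in N, time in s.
With the tool pointing down it reaches from about 0.375 to 0.975 m from the base axis. Payload 3.8 kg.
Tool frame: the origin (TCP) lies midway between the tips of the shut fingers; the grasp point (between the pads) lies 19 mm behind it; z points along the fingers, y is the line along which they close (so a half turn about z gives the same grasp; the last joint's range is limited). The gripper opens to 88 mm and grips with 3 to 60 N. Pads are 18 mm wide; open, the fingers measure 123 mm over their backs; the gripper's body (75 mm by 187 mm) begins 45 mm behind the grasp point.
Start: joints at [-68.807, 15.12, 91.902, -0, 72.978, -2.114], TCP at [0.267, -0.62, 0.239] pointing down, gripper open.
Joint ranges: [-150.88, 150.88], [-54.13, 125.18], [17.81, 147.31], [-75.09, 255.09], [0, 152.58], [-146.25, 146.25]. Speed limits (degrees/s): [147.25, 147.25, 180, 180, 180, 180].

## Interface

Orientations are given as a 3x3 rotation matrix whose columns are the frame's x, y, z axes.
In Python, from station import bot gives the robot as it stands. The module is installed in compiled form; this text tells all that it offers. Calls block until the motion is done:
- bot.reach(position, orientation): joint-space move of the TCP to a pose.
- bot.move_straight(position, rot=None, max_speed=0.15, guard=None): straight line of the TCP; rot=None keeps the orientation; max_speed is the mean speed in m/s. With guard (N) it stops when the force on the tool has changed by that much, and returns True; else False.
- bot.set_joints(angles): joint-space move.
- bot.gripper_to(opening, strength=None): finger opening in m; strength is the grip in N (None keeps the last); returns when the fingers have stopped.
- bot.hold(seconds).
- bot.solve_ik(position, orientation): joint angles nearest the present ones, or None.
- bot.state(): the state.
- bot.get_image(name): name is "side" or "top" or "wrist"; returns (picture, depth): 420x560x3 uint8, red, green, blue; 420x560 float32, m along the optical axis (not along the pixel's ray), 0 where there is no reading.
- bot.camera_params(name): a dict with "fx", "fy", "cx", "cy" (pixels), "rvec" (rotation vector, rad) and "tvec" (3), from world to camera coordinates, as OpenCV has them. Camera axes: x right, y down, z forward; pixel columns grow to the right and rows downward; lengths in m; the calibration is good to about 2 mm. The wrist camera is an equidistant fisheye: a pixel r from the principal point sees the ray r / f radians off the axis. A picture is of the moment at which its call begins: read the wrist's pose just before it. camera_params takes no time and is no camera call; for the wrist camera it gives the pose at the moment of the call.
A pose or a line that the arm cannot do raises bot.IKError and nothing moves.
- bot.finish_job(): hands the job in; it is judged then, once.
Trained networks look in the newest picture that a camera, given by its name, has taken for a name from the list of things; names that differ only in an ending like _2 or _b are one class to them, and where a whole thing is asked for, a point or a joint stands for the part that bears it (a point fixed in the world has none). Each returns a list of dicts, best first, with "score" (0 to 1); they miss things now and then, are a little off and sometimes report something else, mostly with a low value. They report only what shows in the picture. A call takes as long as a camera call. They do not tell look-alikes from the thing itself.
- bot.boxes_of(camera, query): "centre" ([x, y, z] in m, in the coordinates of the camera as it stood for that picture, good to about 4 mm: the middle of the surface that is visible of it).
- bot.silhouettes(camera, query): "pixels" (420x560 bool, what is visible of it).
The state is a dict: "t": time; "q": joint angles; "dq": joint speeds; "effort": joint torques, N m; "tcp_pos": TCP position; "tool_rot": TCP orientation; "contact_force": force on the tool from outside, world axes, zero at the start; "wrist_torque": the same for the moment, N m; "grip_width": finger opening in m; "grasp_force": force on a finger pad.
Only numpy, scipy, OpenCV 4.12 (cv2) and the standard library are available. Lean on these libraries where they do the work, as an engineer would, in place of code of your own. Each camera call takes 0.05 s, during which the arm holds its last target. There are 200 camera calls.

## Working session

There is one attempt and no reset: what is moved stays moved. The work goes in short steps, each a Python script; the robot and the scene stay as the last script left them, time stands still between calls to the robot, and variables do not carry over. Pictures are saved under pics/ and viewed, at most 10 in all, crops included, and the job is handed in when it is done.

```bash
mkdir -p pics; cat > h.py <<'E'
import numpy as np, cv2
from station import bot
from scipy.spatial.transform import Rotation as R
def cam(n):
    p=bot.camera_params(n); M=cv2.Rodrigues(np.array(p["rvec"],float))[0]; return p,M,np.array(p["tvec"],float).ravel()
def c2w(n,c,cp=None):
    p,M,t=cp or cam(n); return (np.atleast_2d(c)-t)@M
def cloud(n,depth,mask=None,cp=None):
    p,M,t=cp or cam(n); m=depth>0
    if mask is not None: m&=mask
    v,u=np.nonzero(m); z=depth[v,u]
    return c2w(n,np.c_[(u-p["cx"])/p["fx"]*z,(v-p["cy"])/p["fy"]*z,z],(p,M,t)),u,v
def save(f,im): cv2.imwrite(f,np.ascontiguousarray(im[...,::-1]))
E
python3 - <<'E'
from h import *
np.set_printoptions(precision=3,suppress=True)
a,da=bot.get_image("top"); b,db=bot.get_image("side")
np.savez("v0.npz",top=a,topd=da,side=b,sided=db)
save("pics/top0.png",a); save("pics/side0.png",b)
for n in("top","side"):
    p,M,t=cam(n); print(n,p["fx"],p["cx"],"pos",-M.T@t)
    for q in["cover","rail","tray","holder","brush","brush_grip","brush_head","tongs","jar","shaker","sauce","bowl","lighter"]:
        for d in bot.boxes_of(n,q)[:3]:
            c=np.array(d["centre"]); print(n,q,round(d["score"],2),c2w(n,c)[0],"px",(c[:2]/c[2]*p["fx"]+[p["cx"],p["cy"]]).round())
print(bot.state()["t"])
E
```

```text
top 425.0303731627967 272.1687064388058 pos [ 0.353 -0.019  1.037]
top cover 0.85 [0.563 0.043 0.058] px [249. 208.]
top cover 0.23 [0.604 0.224 0.075] px [172. 187.]
top rail 0.95 [ 0.444 -0.335  0.015] px [406. 264.]
top tray 0.61 [0.548 0.035 0.005] px [253. 219.]
top holder 0.68 [0.476 0.366 0.046] px [110. 242.]
top holder 0.66 [0.313 0.239 0.05 ] px [159. 315.]
top brush 0.6 [0.55  0.383 0.157] px [ 86. 200.]
top brush_grip 0.86 [0.551 0.383 0.157] px [ 87. 200.]
top brush_head 0.6 [0.551 0.382 0.156] px [ 87. 200.]
top tongs 0.63 [0.763 0.029 0.013] px [258. 135.]
top jar 0.83 [0.72  0.222 0.104] px [173. 136.]
top jar 0.73 [0.547 0.387 0.157] px [ 84. 202.]
top shaker 0.89 [0.607 0.223 0.072] px [173. 187.]
top sauce 0.71 [0.695 0.358 0.094] px [116. 146.]
top bowl 0.95 [ 0.692 -0.392  0.019] px [426. 165.]
top lighter 0.77 [ 0.645 -0.202  0.014] px [349. 182.]
top lighter 0.61 [0.548 0.033 0.004] px [254. 219.]
top lighter 0.4 [ 0.692 -0.393  0.019] px [426. 165.]
side 427.7905418687459 280.3307491481155 pos [0.334 0.735 0.863]
side cover 0.92 [0.56  0.055 0.059] px [270. 24
[... 201 characters left out ...]
. 391.]
side holder 0.85 [0.31  0.268 0.043] px [357. 349.]
side holder 0.51 [0.758 0.036 0.016] px [202. 238.]
side brush 0.65 [0.72  0.251 0.086] px [176. 289.]
side brush 0.59 [0.547 0.399 0.154] px [221. 352.]
side brush_grip 0.77 [0.55  0.392 0.157] px [221. 347.]
side brush_grip 0.39 [0.76  0.036 0.014] px [202. 239.]
side brush_head 0.94 [0.55  0.392 0.155] px [221. 348.]
side tongs 0.87 [0.76  0.037 0.013] px [202. 239.]
side jar 0.65 [0.716 0.251 0.088] px [177. 289.]
side sauce 0.7 [0.688 0.374 0.093] px [163. 339.]
side bowl 0.56 [ 0.685 -0.401  0.027] px [273. 148.]
side lighter 0.69 [ 0.44  -0.249  0.015] px [338. 191.]
side lighter 0.62 [ 0.645 -0.197  0.015] px [267. 191.]
1.4
```

View pics/top0.png

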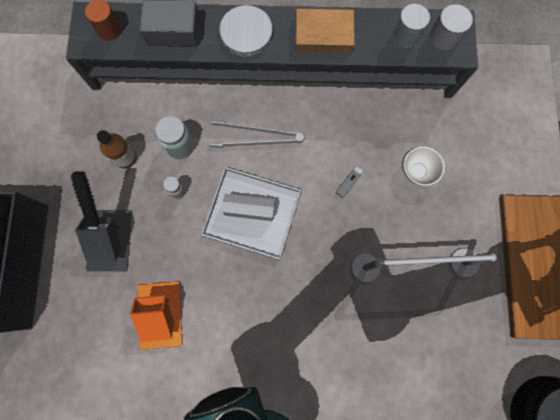

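View pics/side0.png

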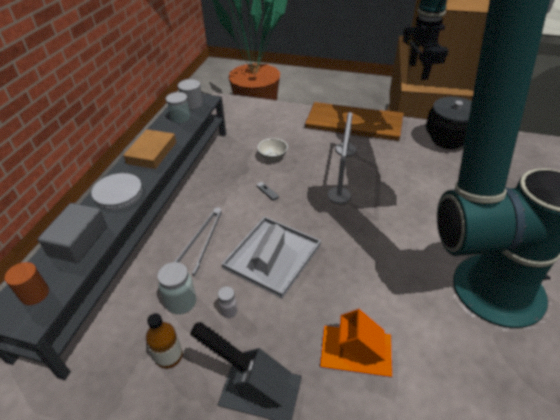

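The top view shows the cover at (249,205) in the tray (253,215) and the rail bar from (362,266) to (495,258). There are two holder-like things: the black one at (105,245) with the brush handle at (87,200), and an orange one at (159,315). The black one fits, since it is black and holds the brush.

```bash
python3 - <<'E'
from h import *
np.set_printoptions(precision=4,suppress=True)
D=np.load("v0.npz")
def line(P):
    c=np.median(P,0)
    for k in range(3):
        d=np.linalg.svd(P-P.mean(0),full_matrices=False)[2][0]; r=np.linalg.norm(np.cross(P-P.mean(0),d),axis=1); P=P[r<np.percentile(r,95)]
    s=(P-P.mean(0))@d
    return P.mean(0),d,P.mean(0)+d*s.min(),P.mean(0)+d*s.max()
for n in("top","side"):
    X,u,v=cloud(n,D[n+"d"])
    def sel(lo,hi): return np.all((X>lo)&(X<hi),axis=1)
    m=sel([.36,-.56,.128],[.53,-.18,.165]); print(n,"bar",m.sum(),*line(X[m]),"z med",np.median(X[m][:,2]))
    m=sel([.48,-.05,.061],[.65,.13,.08]); print("ridge",m.sum(),*line(X[m]))
    m=sel([.48,-.05,.046],[.65,.13,.08]); r=cv2.minAreaRect(X[m][:,:2].astype(np.float32)*1000); print("cover rect",m.sum(),r)
    m=sel([.40,-.1,.012],[.70,.17,.03]); r=cv2.minAreaRect(X[m][:,:2].astype(np.float32)*1000); print("tray rim",m.sum(),r)
    m=sel([.45,.3,.125],[.68,.47,.26]); print("handle",m.sum(),*line(X[m]))
    m=sel([.3,.3,-.004],[.6,.5,.013]); im=D[n]; dark=im[v,u].max(1)<75
    m&=dark; print("foot",m.sum(),cv2.minAreaRect(X[m][:,:2].astype(np.float32)*1000))
    m=sel([.4,.05,.0],[.7,.3,.1]); print()
im=D["top"]; c=[cv2.resize(im[y:y+130,x:x+130],(390,390),interpolation=cv2.INTER_CUBIC) for x,y in((40,150),(190,150))]
save("pics/crop1.png",np.hstack(c))
E
```

```text
top bar 714 [ 0.4435 -0.3567  0.1441] [-0.075   0.9972 -0.0014] [ 0.4533 -0.4867  0.1443] [ 0.4342 -0.232   0.1439] z med 0.1437625619802651
ridge 468 [0.5692 0.0455 0.066 ] [-0.0986 -0.9951  0.0044] [0.5751 0.1049 0.0658] [ 0.5633 -0.0142  0.0663]
cover rect 958 ((570.3659057617188, 45.27405548095703), (119.86246490478516, 46.59029769897461), 83.77845001220703)
tray rim 694 ((562.1175537109375, 39.32279968261719), (200.97802734375, 180.94664001464844), 74.0671615600586)
handle 694 [0.5595 0.3852 0.1677] [-0.6926 -0.0151 -0.7212] [0.5935 0.386  0.2031] [0.518  0.3843 0.1245]
foot 1136 ((511.30078125, 393.51043701171875), (216.6214599609375, 129.49131774902344), 14.66250228881836)

side bar 227 [ 0.4415 -0.342   0.1466] [-0.075   0.9971 -0.0089] [ 0.4518 -0.4799  0.1479] [ 0.4332 -0.2321  0.1457] z med 0.14632466208264694
ridge 420 [0.5663 0.0479 0.067 ] [ 0.0968  0.9953 -0.002 ] [ 0.5603 -0.0139  0.0671] [0.5719 0.1055 0.0669]
cover rect 681 ((570.2080688476562, 44.63037872314453), (122.275390625, 46.78085708618164), 84.69042205810547)
tray rim 972 ((560.7037963867188, 38.00138854980469), (204.98634338378906, 182.46131896972656), 73.79237365722656)
handle 979 [0.5571 0.3926 0.168 ] [-0.692  -0.0246 -0.7215] [0.5924 0.3938 0.2048] [0.5155 0.3911 0.1246]
foot 1684 ((504.39801025390625, 390.7511901855469), (187.0294952392578, 97.18321990966797), 2.9299139976501465)
```

View pics/crop1.png

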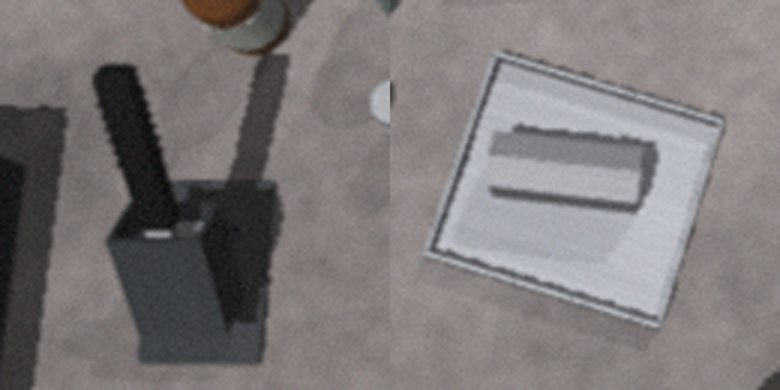

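The crop confirms it: the black holder (left half, 190,280) holds the black-handled brush, and the cover (right half, ~570,170) stands in the tray. I'll go for the cover.

```bash
cat >> h.py <<'E'
from scipy.optimize import least_squares
def down(yaw,s=1):
    y=s*np.array([np.cos(yaw),np.sin(yaw),0]); z=np.array([0,0,-1.]); return np.c_[np.cross(y,z),y,z]
COV=np.array([.570,.0452]); CY=np.radians(-5.6); BAR=np.array([.4437,-.3594]); BY=np.radians(4.3)
E
python3 - <<'E'
from h import *
np.set_printoptions(precision=4,suppress=True)
D=np.load("v0.npz"); P=[]
for n in("top","side"):
    X,u,v=cloud(n,D[n+"d"]); m=np.all((X>[.45,.3,.135])&(X<[.68,.45,.26]),axis=1); 
    B=X[np.all((X>[.2,.44,.02])&(X<[.6,.8,.5]),axis=1)]; print(n,"box",len(B), B.min(0) if len(B) else "",B.max(0) if len(B) else "")
    def f(p,Q):
        M=R.from_euler("ZY",[p[3],-p[4]]).as_matrix(); l=(Q-p[:3])@M-[.0275,0,0]
        q=np.abs(l)-[.0675,.013,.011]; return np.linalg.norm(np.maximum(q,0),axis=1)+np.minimum(q.max(1),0)
    s=least_squares(f,[.535,.389,.128,.02,.82],args=(X[m],),loss="soft_l1",f_scale=.002); print(n,s.x,np.degrees(s.x[3:]),"rms",np.sqrt(np.mean(s.fun**2))); P.append(X[m])
s=least_squares(f,s.x,args=(np.vstack(P),),loss="soft_l1",f_scale=.002); print("both",s.x,np.degrees(s.x[3:]))
for sg in(1,-1):
    for p,y in((COV,CY),(BAR,BY)): print(sg,bot.solve_ik([*p,.2],down(y,sg)))
sg=min((1,-1),key=lambda k:abs(bot.solve_ik([*COV,.2],down(CY,k))[5])); print(sg)
bot.reach([*COV,.14],down(CY,sg)); bot.move_straight([*COV,.020],max_speed=.1,guard=8)
print(bot.state()["tcp_pos"])
bot.gripper_to(.03,25); st=bot.state(); print(st["grip_width"],st["grasp_force"],st["contact_force"])
bot.move_straight([*COV,.26]); st=bot.state(); print(st["t"],st["grip_width"],st["grasp_force"],st["contact_force"])
bot.reach([*BAR,.26],down(BY,sg))
a,da=bot.get_image("top"); b,db=bot.get_image("side"); np.savez("v1.npz",top=a,topd=da,side=b,sided=db); save("pics/s1.png",np.hstack([cv2.resize(a[150:350,300:540],(400,333)),cv2.resize(b[50:250,250:490],(400,333))]))
print(bot.state()["t"],bot.state()["tcp_pos"])
E
```

```text
top box 4952 [0.2705 0.5456 0.0201] [0.5708 0.5958 0.1493]
top [0.5337 0.389  0.1258 0.0182 0.8334] [ 1.0452 47.7483] rms 0.0011651657068844866
side box 0  
side [0.533  0.3874 0.1279 0.0266 0.8321] [ 1.5216 47.676 ] rms 0.0010406615912166121
both [0.5332 0.3878 0.1271 0.0298 0.8317] [ 1.7073 47.6554]
1 [  2.0381   5.6032 107.2384  -0.      67.1585   7.6381]
1 [-41.507    5.5176 107.3321  -0.      67.1503 -45.807 ]
-1 None
-1 [-41.507    5.5176 107.3321  -0.      67.1503 134.193 ]Traceback (most recent call last):
  File "<stdin>", line 14, in <module>
  File "<stdin>", line 14, in <lambda>
TypeError: 'NoneType' object is not subscriptable
```

```bash
python3 - <<'E'
from h import *
np.set_printoptions(precision=4,suppress=True)
sg=1
bot.reach([*COV,.14],down(CY,sg)); print("guard",bot.move_straight([*COV,.020],max_speed=.1,guard=8))
print(bot.state()["tcp_pos"])
bot.gripper_to(.03,25); st=bot.state(); print(st["grip_width"],st["grasp_force"],st["contact_force"])
bot.move_straight([*COV,.26]); st=bot.state(); print(st["t"],st["grip_width"],st["grasp_force"],st["contact_force"])
bot.reach([*BAR,.26],down(BY,sg))
a,da=bot.get_image("top"); b,db=bot.get_image("side"); np.savez("v1.npz",top=a,topd=da,side=b,sided=db); save("pics/s1.png",np.hstack([cv2.resize(a[150:350,300:540],(400,333)),cv2.resize(b[50:250,250:490],(400,333))]))
print(bot.state()["t"],bot.state()["tcp_pos"])
E
```

```text
guard False
[0.5708 0.0452 0.0208]
0.04391503589143033 24.99932752456516 [-0.3233 -0.6333  0.7499]
7.8417 0.0434299122841302 24.999233060516417 [-0.2615  0.0846 -2.706 ]
9.5083 [ 0.4444 -0.3585  0.26  ]
```

View pics/s1.png

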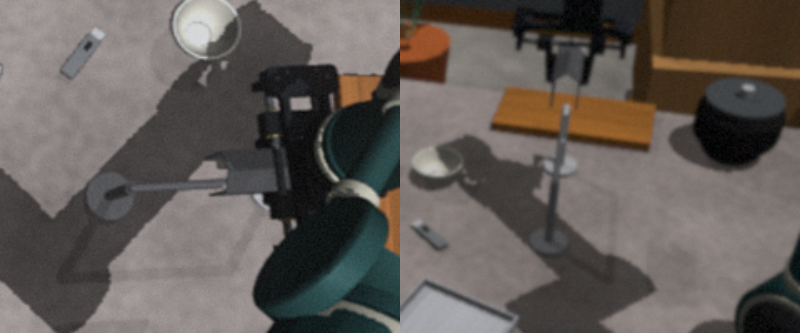

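The cover is held over the bar (left half, 245,172; right half, 567,70), in line with it and about centred. Next I lower it, release and check.

```bash
python3 - <<'E'
from h import *
np.set_printoptions(precision=4,suppress=True)
print("guard",bot.move_straight([*BAR,.1005],max_speed=.07,guard=5)); s=bot.state(); print(s["t"],s["tcp_pos"],s["contact_force"])
if s["tcp_pos"][2]<.108:
    bot.gripper_to(.07); bot.hold(.3)
    bot.move_straight([*s["tcp_pos"][:2],.25],max_speed=.12); bot.reach([.50,-.10,.35],down(np.radians(3)))
a,da=bot.get_image("top"); b,db=bot.get_image("side"); np.savez("v2.npz",top=a,topd=da,side=b,sided=db); save("pics/s2.png",np.hstack([cv2.resize(a[150:350,300:540],(400,333)),cv2.resize(b[50:250,250:490],(400,333))]))
print(bot.state()["t"])
X=np.vstack([cloud(n,d)[0] for n,d in(("top",da),("side",db))]); m=np.all((X>[.38,-.45,.08])&(X<[.51,-.27,.2]),axis=1)
print(m.sum(),X[m].max(0),cv2.minAreaRect(cloud("top",da)[0][np.all((cloud("top",da)[0]>[.39,-.45,.12])&(cloud("top",da)[0]<[.50,-.27,.18]),axis=1)][:,:2].astype(np.float32)*1000))
E
```

```text
guard True
11.7083 [ 0.4436 -0.3594  0.1011] [-0.6476 -0.0333  4.4574]
15.1667
1601 [ 0.4692 -0.2706  0.1552] ((445.5130310058594, -384.410400390625), (45.44270324707031, 131.74903869628906), 4.223388195037842)
```

View pics/s2.png

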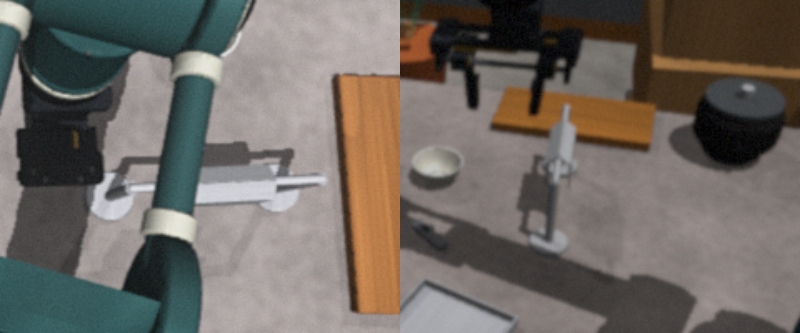

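The cover hangs astride the bar (left half, 230,185), squarely along it (4.2° against the bar's 4.3°) and between the posts. Now the brush.

```bash
cat >> h.py <<'E'
G=np.array([.5332,.388,.1272]); BR=R.from_euler("ZY",[.026,-.832]).as_matrix()
def tool(Rb,s): return np.c_[-s*Rb[:,0],s*Rb[:,1],-Rb[:,2]]
def tcp(g,Rb): return g-.019*Rb[:,2]
TR=np.array([.5614,.0387])
def fin(yaw,zh=.18):
    Rb=R.from_euler("Z",yaw).as_matrix(); return np.array([*TR,zh])+Rb@[.0925,0,.007],Rb
E
python3 - <<'E'
from h import *
np.set_printoptions(precision=1,suppress=True)
for s in(1,-1):
    for nm,g,Rb in(("pre",G+.1*BR[:,2],BR),("grasp",G,BR),("out",G+.12*BR[:,0],BR),*[("fin%d"%y,*fin(np.radians(y))) for y in(-60,-30,0,30,180)]):
        print(s,nm,bot.solve_ik(tcp(g,Rb),tool(Rb,s)))
E
```

```text
1 pre [ 56.5  -0.4 128.8 -66.4  41.3  13.7]
1 grasp None
1 out [ 42.9   8.3 116.7 -64.5  32.8   1.1]
1 fin-60 [ -6.2  11.1 104.5  -0.   64.4 -36.2]
1 fin-30 [ -2.9  14.5 100.4  -0.   65.1 -62.9]
1 fin0 [  1.2  15.9  98.6  -0.   65.5 -88.8]
1 fin30 [   5.3   15.    99.7   -0.    65.3 -114.7]
1 fin180 [  1.7  -4.  120.6  -0.   63.5  91.7]
-1 pre None
-1 grasp None
-1 out None
-1 fin-60 [ -6.2  11.1 104.5  -0.   64.4 143.8]
-1 fin-30 [ -2.9  14.5 100.4  -0.   65.1 117.1]
-1 fin0 [ 1.2 15.9 98.6 -0.  65.5 91.2]
-1 fin30 [ 5.3 15.  99.7 -0.  65.3 65.3]
-1 fin180 [  1.7  -4.  120.6  -0.   63.5 -88.3]
```

```bash
cat >> h.py <<'E'
def pose(g,Rb,s,dl):
    "tool pose gripping at g, tool pitched dl (rad) about brush y away from brush -z (positive: steeper at the holder)"
    T=tool(Rb@R.from_euler("Y",dl).as_matrix(),s); return g+.019*T[:,2],T
E
python3 - <<'E'
from h import *
np.set_printoptions(precision=1,suppress=True)
q0=np.array(bot.state()["q"])
for s in(1,-1):
  for d in range(-20,41,5):
    dl=np.radians(d); r=[]
    for g,Rb in((G,BR),(G+.12*BR[:,0],BR)):
        p,T=pose(g,Rb,s,dl); r.append(bot.solve_ik(p,T))
    p,T=pose(G,BR,s,dl); r.append(bot.solve_ik(p-.1*T[:,2],T))
    f=[]
    for y in range(-180,180,30):
        p,T=pose(*fin(np.radians(y)),s,dl)
        if bot.solve_ik(p,T) is not None: f.append(y)
    if d>=0 or any(x is not None for x in r): print(s,d,T[:,2],*r,f)
E
```

```text
1 -20 [-0.3  0.2 -0.9] [ 55.   18.3 131.2 249.3  52.7  59.1] [ 47.5  12.4 124.5 252.6  44.2  45.1] None [-180, -150, -120, -90, -60, -30, 0, 30, 120, 150]
1 -15 [-0.2  0.1 -1. ] [ 53.8  15.6 130.4 254.6  46.8  52.6] None None [-180, -150, -120, -90, -60, -30, 0, 30, 150]
1 0 [-0. -0. -1.] None [ 42.9   8.3 116.7 -64.5  32.8   1.1] [ 56.5  -0.4 128.8 -66.4  41.3  13.7] [-180, -150, -120, -90, -60, -30, 0, 30, 60, 150]
1 5 [ 0.1 -0.  -1. ] [ 47.6   9.8 124.  -67.2  32.   11. ] [ 41.5   8.5 114.1 -52.1  33.6 -11.4] [ 53.8  -1.  126.1 -55.9  40.4   1.9] [-180, -150, -120, -90, -60, -30, 0, 30, 60, 150]
1 10 [ 0.2 -0.1 -1. ] [ 45.9   9.6 121.8 -54.4  31.7  -2.3] [ 40.2   9.  111.4 -40.8  35.7 -22.6] [ 51.1  -0.9 123.1 -45.4  40.8  -9.5] [-180, -150, -120, -90, -60, -30, 0, 30, 60, 150]
1 15 [ 0.2 -0.1 -1. ] [ 44.1   9.8 119.4 -42.3  32.9 -14.9] [ 38.8   9.8 108.5 -31.3  39.  -32. ] [ 48.4  -0.2 120.  -35.7  42.5 -20.1] [-180, -150, -120, -90, -60, -30, 0, 30, 60, 150]
1 20 [ 0.3 -0.2 -0.9] [ 42.4  10.4 116.8 -31.7  35.4 -25.8] [ 37.4  11.  105.5 -23.5  42.9 -39.7] [ 45.8   1.  116.6 -27.2
[... 1576 characters left out ...]
 11.4 114.1 -22.9  38.8 145.1] [ 36.   12.5 102.4 -17.2  47.5 134.2] [ 43.3   2.7 113.1 -20.   48.7 143. ] [-180, -60, -30, 0, 30, 60, 90, 120, 150]
-1 30 [ 0.4 -0.2 -0.9] [ 39.   12.7 111.3 -15.8  42.9 137.9] [ 34.7  14.3  99.1 -12.1  52.3 129.4] [ 40.9   4.8 109.5 -14.   52.8 136.7] [-180, -90, -60, -30, 0, 30, 60, 90, 120, 150]
-1 35 [ 0.5 -0.3 -0.8] [ 37.5  14.3 108.4 -10.1  47.4 132.2] [ 33.4  16.3  95.8  -7.9  57.4 125.6] [ 38.7   7.2 105.7  -9.1  57.3 131.5] [-180, -90, -60, -30, 0, 30, 60, 90, 120, 150]
-1 40 [ 0.6 -0.3 -0.8] [ 36.   16.2 105.4  -5.5  52.2 127.6] [ 32.2  18.5  92.4  -4.4  62.6 122.5] [ 36.7   9.9 101.9  -5.   62.  127.3] [-180, -90, -60, -30, 0, 30, 60, 90, 120, 150]
```

```bash
python3 - <<'E'
from h import *
np.set_printoptions(precision=4,suppress=True)
dl=np.radians(15); p,T=pose(G,BR,1,dl)
bot.reach(p-.12*T[:,2],T); print("guard",bot.move_straight(p,max_speed=.1,guard=8))
bot.gripper_to(.015,45); s=bot.state(); print(s["t"],s["tcp_pos"]-p,s["grip_width"],s["grasp_force"],s["contact_force"])
if s["grip_width"]>.022:
    p=np.array(s["tcp_pos"])
    for d in(.03,.13):
        print("guard",bot.move_straight(p+d*BR[:,0],max_speed=.08,guard=25)); s=bot.state(); print(s["t"],s["grip_width"],s["contact_force"],s["wrist_torque"])
a,da=bot.get_image("top"); b,db=bot.get_image("side"); np.savez("v3.npz",top=a,topd=da,side=b,sided=db); save("pics/s3.png",np.hstack([cv2.resize(a[110:350,20:260],(400,400)),cv2.resize(b[180:420,150:390],(400,400))]))
E
```

```text
guard False
19.1 [0.0001 0.0003 0.0002] 0.025486549647251843 44.956912100315094 [0.6854 0.712  0.6595]
guard False
19.625 0.02558397317909638 [-0.1847  0.0506 -0.3147] [0.0592 0.2553 0.0356]
guard False
21.025 0.02550528046503453 [-0.2028 -0.7069 -1.6973] [-0.0065  0.2442  0.0028]
```

View pics/s3.png

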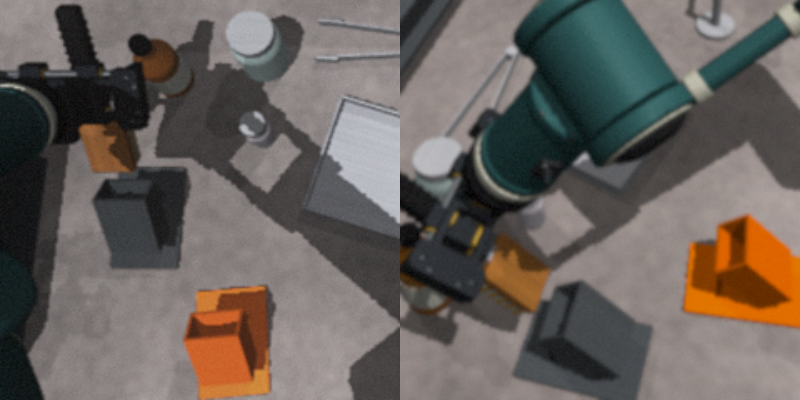

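The brush is free: its head is at (108,148) in the left half, clear of the black sleeve's mouth (125,185). I lift it, level it over the tray and check.

```bash
python3 - <<'E'
from h import *
np.set_printoptions(precision=4,suppress=True)
dl=np.radians(15); p=np.array(bot.state()["tcp_pos"]); bot.move_straight(p+[-.02,0,.08],max_speed=.12)
p,T=pose(*fin(np.radians(-35),.19),1,dl); print(bot.solve_ik(p,T)); bot.reach(p,T); bot.hold(.3)
s=bot.state(); print(s["t"],s["tcp_pos"]-p,s["grip_width"],s["grasp_force"])
a,da=bot.get_image("top"); b,db=bot.get_image("side"); np.savez("v4.npz",top=a,topd=da,side=b,sided=db); save("pics/s4.png",np.hstack([cv2.resize(a[110:310,150:390],(400,333)),cv2.resize(b[130:330,150:390],(400,333))]))
hs=[]
for n,d in(("top",da),("side",db)):
    for k in bot.boxes_of(n,"brush_head")[:2]: print(n,k["score"],c2w(n,k["centre"])[0])
    X,u,v=cloud(n,d); im=dict(top=a,side=b)[n].astype(int)[v,u]
    m=np.all((X>[.44,-.07,.12])&(X<[.68,.15,.25]),axis=1)&(im[:,0]>im[:,2]+30); Y=X[m]; print(n,"head",len(Y))
    if len(Y)>50:
        print(Y.mean(0),Y.min(0),Y.max(0)); t=Y[Y[:,2]>np.percentile(Y[:,2],60)]; nrm=np.linalg.svd(t-t.mean(0))[2][2] if len(t)<3000 else 0; print("normal",nrm); hs.append(Y)
np.save("head.npy",np.vstack(hs)) if hs else 0
E
```

```text
[ -7.0433  21.3524  91.5164   7.0662  80.5181 -64.0276]
23.8083 [0.     0.0011 0.0004] 0.02550805137385743 44.9527507647872
top 0.49 [0.5525 0.069  0.2057]
top 0.44 [ 0.4386 -0.3553  0.1422]
top head 151
[0.5573 0.0664 0.2063] [0.5363 0.0536 0.1978] [0.587  0.0807 0.21  ]
normal [0.0002 0.0247 0.9997]
side 0.97 [0.5725 0.0379 0.2048]
side head 622
[0.5602 0.0428 0.2079] [ 0.5173 -0.0024  0.1928] [0.6128 0.0823 0.2122]
normal [ 0.0016  0.0001 -1.    ]
```

View pics/s4.png

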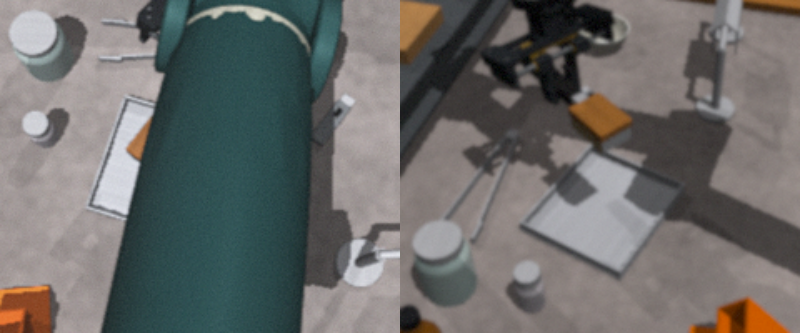

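The brush is level, with its head (right half, 600,120) above the tray (605,210) and the bristles down. One last check of level and centring, then I hand in.

```bash
python3 - <<'E'
from h import *
np.set_printoptions(precision=4,suppress=True)
Y=np.load("head.npy")[151:]; t=Y[Y[:,2]>.200]
for k in range(3):
    A=np.c_[t[:,:2]-t[:,:2].mean(0),np.ones(len(t))]; c=np.linalg.lstsq(A,t[:,2],rcond=None)[0]; r=t[:,2]-A@c; t=t[abs(r)<max(.003,2.5*r.std())]
ax=np.array([np.cos(np.radians(-35)),np.sin(np.radians(-35))]); tilt=np.degrees(np.arctan([c[:2]@ax,c[:2]@[-ax[1],ax[0]]]))
print("tilt along/across deg",tilt,len(t),c[2],cv2.minAreaRect(t[:,:2].astype(np.float32)*1000))
D=np.load("v4.npz"); X=cloud("side",D["sided"])[0]; m=np.all((X>[.40,-.1,.012])&(X<[.70,.17,.03]),axis=1); print("tray",cv2.minAreaRect(X[m][:,:2].astype(np.float32)*1000))
if abs(tilt).max()<3: bot.hold(.3); print(bot.state()["t"],bot.finish_job())
E
```

```text
tilt along/across deg [ 0.5042 -0.6521] 553 0.20860396617965643 ((561.935302734375, 39.073814392089844), (55.643394470214844, 78.19005584716797), 54.87202835083008)
tray ((560.849609375, 38.54231262207031), (202.82850646972656, 182.2125701904297), 74.34664154052734)
the job is handed in; nothing more can be done
24.3083 None
```

The job is handed in at about 24 s on the robot's clock: the cover hangs astride the bar, released, and the brush is held level within 1° with bristles down, its head centred over the tray to about 1 mm with its underside at about 17 cm.

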